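Hang the fuller fixings tin on the spring balance

TASK

The two lidded tins of fixings look alike, but one is clearly fuller: find out which is the heavier and hang it by its handle on the sprung hook of the balance. Let its weight down onto the hook gently, without dropping it or jerking the spring, and let go once the hook carries it. Leave it hanging still with the lighter tin standing upright on the bench, and leave the hammer, jar and tape measure alone.

Things in the scene. Friction and masses are not known exactly. Their poses are not given: they have to be found in the camera images.
- tin_a: one of two identical-looking square lidded metal tins, 80 x 80 x 65 mm, with a fixed upright steel strap handle on the lid, 142 mm high over all. Origin: centre of the underside, z up. Contents hidden: one tin weighs 0.27 to 0.36 kg, the other 0.51 to 0.75 kg; either may be the heavy one
- tin_b: one of two identical-looking square lidded metal tins, 80 x 80 x 65 mm, with a fixed upright steel strap handle on the lid, 142 mm high over all. Origin: centre of the underside, z up. Contents hidden: one tin weighs 0.27 to 0.36 kg, the other 0.51 to 0.75 kg; either may be the heavy one
- tin_a_bar (a point): mid-length centre of this tin's handle bar, 138 mm above its underside; axes as the tin's. The bar is round, 8 mm, along y, 5 mm lower at its ends, on two vertical legs 14 mm wide (x), 5 mm thick, 60 mm apart over their outer faces; window below the bar 50 mm wide, 64 mm high. Pinch it from above across the two legs, just under the bar
- tin_b_bar (a point): mid-length centre of this tin's handle bar, 138 mm above its underside; axes as the tin's. The bar is round, 8 mm, along y, 5 mm lower at its ends, on two vertical legs 14 mm wide (x), 5 mm thick, 60 mm apart over their outer faces; window below the bar 50 mm wide, 64 mm high. Pinch it from above across the two legs, just under the bar
- stand: the fixed stand of the balance: dark base plate 170 x 150 x 12 mm, grey tube 32 mm across to 147 mm height, a thin rod above it to 270 mm, a small white plate with ticks beside the rod at +y. Origin: on the bench under the rod's axis, z up; the hook reaches out along its -x
- hook_seat (a point): the low point of the hook, on top of its 8 mm rod, where the bar comes to rest (bar centre then 4 to 6 mm higher): 100 mm from the rod's axis along the stand's -x, 230 mm above the bench when unloaded; axes as the stand's. It moves with the hook. From the seat the hook runs back to the sliding collar 10 mm higher than the seat
- hook_tip (a point): top of the hook's upturned open end, 24 mm further out along the stand's -x and 22 mm above the seat. To hang a tin, this tip must pass through the window under its bar, the tin moving along the stand's +x, and the tin is then lowered
- spring_hook (a joint): how far the hook has dipped (m): 0 unloaded, 0.055 at its lower stop. It slides vertically, sprung at 184 N/m after a preload of 0.4 N, lightly damped, so it bounces if the load is let go suddenly: downward faster than 0.2 m/s is a jerk. The light tin dips it 12 to 18 mm, the heavy one 24 to 39 mm
- hammer: hammer lying on the bench, 260 mm long, bystander; origin about mid-length, at its underside
- jar: glass jar with metal lid, 70 mm across, 90 mm high, bystander; origin: centre of the underside
- tape: black tape measure, 65 x 35 x 60 mm, bystander; origin: centre of the underside
There are look-alikes about, which are no part of the job. What is shaped like the tin_a but green or turquoise is not meant.

How it is judged:
By the outcome, as a careful person would: the job done as asked, in the order asked, and still so for the second after the job is handed in, with the robot touching nothing.
It also fails if it takes over 64 s, if anything falls off the work surface, if the arm or the gripper's body presses on something with over 40 N, if the wrist force passes 120 N, or if a joint passes its speed limit or range.

ROBOT

A 7-joint arm with a two-finger parallel gripper is mounted at the origin on the work surface. World frame = base frame: x ahead of the robot, y to its left, z up, the work surface at z = 0. Lengths are in m, angles in rad, forces in N, time in s.
With the tool pointing down it reaches from about 0.425 to 0.95 m from the base axis. Payload 16.7 kg.
Tool frame: the origin (TCP) lies on the centre line of the jaws, within the pads' length; the fingertips stand 11 mm ahead of it and the grasp point (between the pads) lies 8 mm behind it; z points along the fingers, y is the line along which they close (so a half turn about z gives the same grasp; the last joint's range is limited). The gripper opens to 94 mm and grips with 3 to 60 N. Pads are 16 mm wide; open, the fingers measure 119 mm over their backs; the gripper's body (75 mm by 177 mm) begins 78 mm behind the grasp point.
Start: joints at [1.105, 0.426, 0.074, 1.606, -0.034, 1.111, -0.067], TCP at [0.21, -0.642, 0.216] pointing down, gripper open.
Joint ranges: [-2.85, 2.85], [-0.5, 2.14], [-1.23, 1.37], [0.21, 2.46], [-1.02, 4.16], [0.16, 2.05], [-2.73, 2.73]. Speed limits (rad/s): [1.89, 1.89, 2.39, 2.39, 3.01, 3.01, 3.01].

INTERFACE

Orientations are given as [roll, pitch, yaw] about the fixed x, y, z axes, in that order (R = Rz(yaw) Ry(pitch) Rx(roll)).
In Python, from station import bot, vision, ticket gives the robot as it stands. The module is installed in compiled form; this text tells all that it offers.
- The arm moves only by the tool jog_arm, never from a script. Its arguments are lists of equal length, an entry for each row: "dp": the shift along the tool's x, y, z in m, a list of three; "delta_rot": the turn, a rotation vector about the tool's x, y, z in rad, a list of three; "jaw": the finger opening in m, from 0 to 0.094. In form: {"dp": [[x, y, z], ...], "delta_rot": [[ax, ay, az], ...], "jaw": [jaw, ...]}. A call has 1 to 20 rows; each row shifts and turns the commanded pose from where the row before left it, along the tool's axes as they then stand; what a row does not reach is not made up. A row lasts 1/10 s, in which the tool goes at most 50 mm and 8.59 degrees, less where a joint would pass 70% of its speed; a pose out of reach is approached as far as the arm can. A call is refused whole if a number of a shift passes 0.05 or a number of a turn 0.15, either way. A call with a gripper value outside its range is refused whole. The fingers move at their own pace and stop on an object; "newtons" is the grip in N (left out, the last holds). Time passes only in rows, so rows that do not move let the fingers close. It gives the time, the measured TCP pose, the force and the opening at its end, in the units of the state.
- bot.read_state(): the state, without advancing time (a new reading comes with each control period).
- vision.get_image(name): name is "scene" or "side" or "wrist"; returns the picture (384x512x3 uint8, blue, green, red); there is no depth.
- vision.calibration(name): a dict with "mtx" (3x3 intrinsics, pixels), "k1" (the pictures are not rectified: a ray, as slopes to the right and down, at radius r is drawn at 1 + k1 r^2 times it, then the intrinsics apply), "pose" (4x4, takes a point from camera to world coordinates); the wrist camera has in their place "T_tool_cam" (4x4, takes a point from camera to tool coordinates, whose origin is the TCP and whose axes are the flange's). Camera axes: x right, y down, z forward; pixel columns grow to the right and rows downward; lengths in m; the calibration is good to about 2 mm. A picture is of the moment at which its call begins: read the wrist's pose just before it. calibration takes no time and is no camera call.
- ticket.finish_job(): hands the job in, once; it reports no verdict.
Trained networks look in the newest picture that a camera, given by its name, has taken for a name from the list of things; names that differ only in an ending like _2 or _b are one class to them, and where a whole thing is asked for, a point or a joint stands for the part that bears it (a point fixed in the world has none). Each returns a list of dicts, best first, with "conf" (0 to 1); they miss things now and then, are a little off and sometimes report something else, mostly with a low value. They report only what shows in the picture. A call takes as long as a camera call. They do not tell look-alikes from the thing itself.
- vision.spot_in(camera, label): "point" ([x, y, z] in m, in the coordinates of the camera as it stood for that picture, good to about 4 mm: the middle of the surface that is visible of it).
The state is a dict: "clock": time; "joint_pos": joint angles; "qvel": joint speeds; "tau": joint torques, N m; "tcp_pos": TCP position; "ee_rot": TCP orientation; "force": force on the tool from outside, world axes, zero at the start; "wrist_torque": the same for the moment, N m; "gripper_width": finger opening in m.
Only numpy, scipy, OpenCV 4.12 (cv2) and the standard library are available. Lean on these libraries where they do the work, as an engineer would, in place of code of your own. Each camera call takes 0.05 s, during which the arm holds its last target. There are 200 camera calls.

## Working session

There is one attempt and no reset: what is moved stays moved. The work goes in short steps, Python scripts to look and compute and a tool call to move; the robot and the scene stay as the last step left them, time stands still between calls to the robot, and variables do not carry over. Pictures are saved under pics/ and viewed, on a budget of 10 in all, crops included, one or two more only if the job needs it, and the job is handed in when it is done.

Besides the shell and the picture viewer there is one more tool, called by a JSON object that holds its "method" and its "body", one argument or row to a line. jog_arm: Moves the arm, as the interface text tells. Its arguments: {"type":"object","properties":{"dp":{"type":"array"},"delta_rot":{"type":"array"},"jaw":{"type":"array"},"newtons":{"type":"number"}},"required":["dp","delta_rot","jaw"]}

```bash
mkdir -p pics; cat > h.py <<'E'
import numpy as np, cv2
from station import bot, vision, ticket
from scipy.spatial.transform import Rotation as R
def campose(n,st=None):
    c=vision.calibration(n)
    if n!="wrist": return np.array(c["pose"])
    T=np.eye(4);T[:3,:3]=R.from_euler('xyz',st["ee_rot"]).as_matrix();T[:3,3]=st["tcp_pos"]
    return T@np.array(c["T_tool_cam"])
def proj(n,P,st=None):
    c=vision.calibration(n);p=np.linalg.inv(campose(n,st))@np.append(P,1)
    s=p[:2]/p[2];s=s*(1+c["k1"]*(s@s));m=np.array(c["mtx"]);return m[:2,:2]@s+m[:2,2]
def ray(n,uv,st=None):
    c=vision.calibration(n);m=np.array(c["mtx"]);d=np.linalg.inv(m[:2,:2])@(np.array(uv,float)-m[:2,2]);s=d.copy()
    for _ in range(20): s=d/(1+c["k1"]*(s@s))
    T=campose(n,st);return T[:3,3],T[:3,:3]@np.append(s,1)
def onz(n,uv,z,st=None):
    o,d=ray(n,uv,st);return o+d*(z-o[2])/d[2]
def spot(n,l,st=None):
    T=campose(n,st);return [(round(q["conf"],2),(T@np.append(q["point"],1))[:3].round(4),proj(n,(T@np.append(q["point"],1))[:3],st).round()) for q in vision.spot_in(n,l)]
E
python3 - <<'E'
from h import *
st=bot.read_state();print(st)
ims=[]
for n in("scene","side"):
    im=vision.get_image(n);cv2.imwrite(f"pics/{n}0.png",im)
    for l in("tin_a","tin_a_bar","stand","hook_seat","hook_tip","hammer","jar","tape"):
        print(n,l,spot(n,l))
E
```

```text
{'clock': 0.0, 'joint_pos': array([ 1.10552647,  0.42672869,  0.07383726,  1.60663408, -0.0341119 ,
        1.1107998 , -0.06709608]), 'qvel': array([-0.00068974,  0.0005365 , -0.00070295,  0.0003193 ,  0.00037262,
       -0.00121153, -0.00135505]), 'tau': array([ 1.14501054e-03, -9.35813785e+01,  3.66830707e+00, -4.54175770e+01,
       -4.85718960e-02,  2.03319144e-02,  9.98872724e-05]), 'tcp_pos': array([ 0.20946399, -0.64121161,  0.21576546]), 'ee_rot': array([-3.14028419e+00,  8.07156655e-05,  3.15748474e-01]), 'force': array([ 0.22929623, -1.14157038, -0.16741956]), 'wrist_torque': array([-0.00622674,  0.04762136,  0.01581966]), 'gripper_width': 0.09410061946828652}
scene tin_a [(0.98, array([ 0.3213, -0.4183,  0.0633]), array([234., 146.])), (0.8, array([ 0.4739, -0.3574,  0.0656]), array([211., 170.])), (0.72, array([ 0.4913, -0.1952,  0.0669]), array([234., 197.])), (0.65, array([ 0.3463, -0.196 ,  0.061 ]), array([266., 180.])), (0.63, array([0.5306, 0.2511, 0.064 ]), array([320., 292.]))]
scene tin_a_bar [(0.83, array([ 0.4893, -0.1957,  0.0692]), array([234., 196.])), (0.7
[... 1262 characters left out ...]
ay([ 0.3043, -0.4164,  0.0652]), array([392., 200.])), (0.67, array([ 0.4606, -0.2011,  0.0639]), array([304., 211.])), (0.65, array([ 0.3185, -0.192 ,  0.0643]), array([345., 233.])), (0.61, array([ 0.4517, -0.3519,  0.0648]), array([338., 191.]))]
side stand [(0.93, array([0.6092, 0.0366, 0.0108]), array([208., 242.]))]
side hook_seat [(0.52, array([0.6028, 0.0313, 0.2321]), array([206., 173.]))]
side hook_tip [(0.79, array([0.6073, 0.0365, 0.2358]), array([203., 172.]))]
side hammer []
side jar [(0.71, array([0.6399, 0.296 , 0.0597]), array([116., 271.]))]
side tape [(0.94, array([0.4209, 0.024 , 0.0447]), array([261., 261.])), (0.72, array([0.504 , 0.2559, 0.0645]), array([165., 288.]))]
```

View pics/scene0.png

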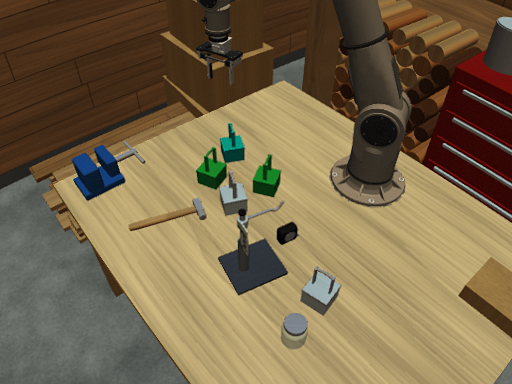

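View pics/side0.png

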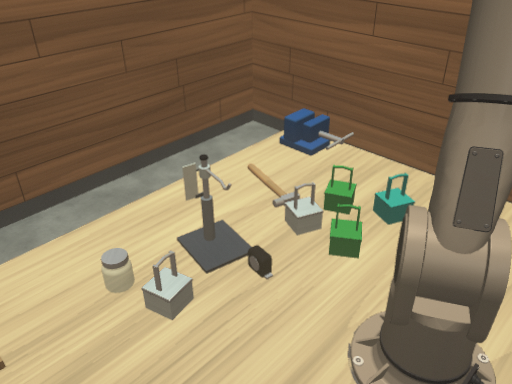

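The candidates are grey tins at scene (234,197) and (320,291), green ones at (211,170) and (266,180), and a turquoise one at (232,147). The two bare-metal grey ones fit the description. I'll confirm that in an enlarged crop and get the handle and hook geometry from it.

```bash
python3 - <<'E'
from h import *
a=cv2.imread("pics/scene0.png");b=cv2.imread("pics/side0.png")
def c(im,x,y,w,h): return cv2.resize(im[y:y+h,x:x+w],(400,300),interpolation=cv2.INTER_CUBIC)
cv2.imwrite("pics/c1.png",np.vstack([np.hstack([c(a,200,165,100,75),c(a,280,245,80,60)]),np.hstack([c(b,170,140,160,120),c(b,130,245,80,60)])]))
E
```

```text
(no output)
```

View pics/c1.png

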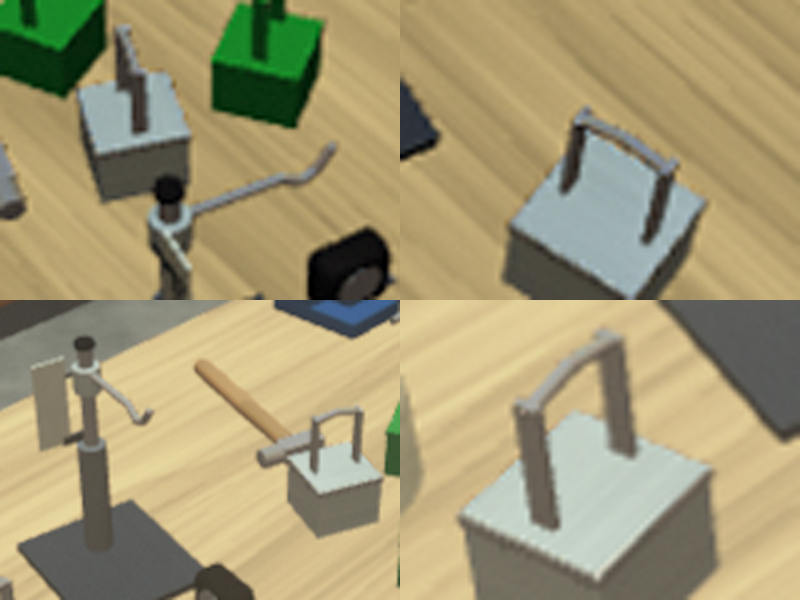

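Both grey tins are bare metal, so they are the ones meant. In the crop their bars and the hook tip are clear: scene bar ends (231,172) to (234,186) and (316,268) to (334,278), hook tip (283,202). Next I triangulate them.

```bash
python3 - <<'E'
from h import *
def tri(p,q):
    A=[];b=[]
    M=np.zeros((3,3));v=np.zeros(3)
    for n,u in(("scene",p),("side",q)):
        o,d=ray(n,u);d/=np.linalg.norm(d);P=np.eye(3)-np.outer(d,d);M+=P;v+=P@o
    return np.linalg.solve(M,v)
for k,p,q in[("1end",(230.75,172.5),(314.4,183.2)),("1end",(234.5,186),(295.6,187.2)),("2end",(316.4,268.2),(172.8,253)),("2end",(334.4,278.4),(155,266.6)),("tip",(283.2,202),(230,186)),("seat",(275.75,210),(224.8,188)),("top",(242,211.3),(204,157.2))]:
    print(k,tri(p,q).round(4))
L1=[onz("scene",(200+x/4,165+y/4),.065) for x,y in((80,92),(183,73),(189,138),(97,152))]
print(np.array(L1).round(4),np.mean(L1,0))
L2=[onz("scene",u,.065) for u in((302,290),(341,286),(326.4,304.6))];print(np.array(L2).round(4))
print([onz("scene",u,.0).round(4) for u in ((219,262),(266,242),(287,270),(240,291))])
for n in("scene","side"):
  for s in ((0.4893,-.1957,.138),(.517,.255,.138)): print(n,proj(n,np.array(s)))
E
```

```text
1end [ 0.4653 -0.2444  0.1325]
1end [ 0.492  -0.1906  0.1298]
2end [0.5193 0.2149 0.1308]
2end [0.5078 0.2717 0.1344]
tip [0.4986 0.0474 0.2439]
seat [0.5223 0.0436 0.2257]
top [0.6206 0.0185 0.2652]
[[ 0.5013 -0.2618  0.065 ]
 [ 0.4172 -0.2237  0.065 ]
 [ 0.4628 -0.1586  0.065 ]
 [ 0.5327 -0.1948  0.065 ]] [ 0.47849927 -0.20972872  0.065     ]
[[0.5659 0.2154 0.065 ]
 [0.4712 0.2779 0.065 ]
 [0.5467 0.2929 0.065 ]]
[array([ 0.6646, -0.051 ,  0.    ]), array([ 0.4979, -0.0179,  0.    ]), array([0.5195, 0.1077, 0.    ]), array([0.679 , 0.0742, 0.    ])]
scene [233.64237495 181.39346104]
scene [327.59315627 275.22109043]
side [296.44838319 185.88546572]
side [158.21430251 260.00609114]
```

{"method": "jog_arm", "body": {
  "dp": [
    [0,0,-0.01],
    [0,0,-0.01],
    [0,0,-0.01],
    [0,0,-0.01],
    [0,0,-0.01],
    [0,0,-0.01],
    [0.004,-0.038,0],
    [0.004,-0.038,0],
    [0.004,-0.038,0],
    [0.004,-0.038,0],
    [0.004,-0.038,0],
    [0.004,-0.038,0],
    [0.004,-0.038,0],
    [0.004,-0.038,0],
    [0.004,-0.038,0],
    [0.004,-0.038,0],
    [0.004,-0.038,0],
    [0.004,-0.038,0],
    [0.004,-0.038,0],
    [0,0,0]
  ],
  "delta_rot": [
    [0,0,0.13],
    [0,0,0.13],
    [0,0,0.13],
    [0,0,0.13],
    [0,0,0.13],
    [0,0,0.13],
    [0,0,0],
    [0,0,0],
    [0,0,0],
    [0,0,0],
    [0,0,0],
    [0,0,0],
    [0,0,0],
    [0,0,0],
    [0,0,0],
    [0,0,0],
    [0,0,0],
    [0,0,0],
    [0,0,0],
    [0,0,0]
  ],
  "jaw": [0.094,0.094,0.094,0.094,0.094,0.094,0.094,0.094,0.094,0.094,0.094,0.094,0.094,0.094,0.094,0.094,0.094,0.094,0.094,0.094]
}}

```text
clock: 2.9
tcp_pos: [0.4798, -0.2185, 0.2766]
ee_rot: [-3.14, -0.0, -0.458]
force: [-0.3, -0.4, -0.1]
gripper_width: 0.0939
```

```bash
cat >> h.py <<'E'
def togo(xy,z,yaw,st):
    d=np.array([*xy,z])-st["tcp_pos"];y=st["ee_rot"][2];c,s=np.cos(yaw),np.sin(yaw)
    print("tool shift (at final yaw)",np.round([d[0]*c+d[1]*s,d[0]*s-d[1]*c,-d[2]],4),"rot z",round(y-yaw,3))
E
python3 - <<'E'
from h import *
st=bot.read_state();print(st["clock"],st["tcp_pos"],st["ee_rot"],st["force"],np.abs(st["qvel"]).max())
im=vision.get_image("wrist");cv2.imwrite("pics/w1.png",im)
print(spot("wrist","tin_a_bar",st),spot("wrist","tin_a",st))
print(proj("wrist",np.array((.4786,-.2175,.138)),st),proj("wrist",st["tcp_pos"],st))
togo((.4786,-.2175),.2,-.4625,st)
E
```

```text
2.9 [ 0.47982345 -0.21852469  0.27662075] [-3.14006485e+00 -3.50273082e-04 -4.57823399e-01] [-0.26558039 -0.40633173 -0.08759541] 0.07553293820692462
[(0.7, array([ 0.4867, -0.2213,  0.0666]), array([253., 163.])), (0.69, array([ 0.3432, -0.2122,  0.0676]), array([298., 270.])), (0.64, array([ 0.4669, -0.3712,  0.0642]), array([385., 118.])), (0.64, array([ 0.3307, -0.4143,  0.0651]), array([463., 209.]))] [(0.87, array([ 0.4873, -0.2223,  0.066 ]), array([253., 162.])), (0.87, array([ 0.328 , -0.4193,  0.0655]), array([468., 209.])), (0.76, array([ 0.4679, -0.3682,  0.0663]), array([383., 119.])), (0.69, array([ 0.345 , -0.2161,  0.0643]), array([300., 267.]))]
[252.76212548 186.82110416] [252.7655393  249.84413879]
tool shift (at final yaw) [-0.0016 -0.0004  0.0766] rot z 0.005
```

View pics/w1.png

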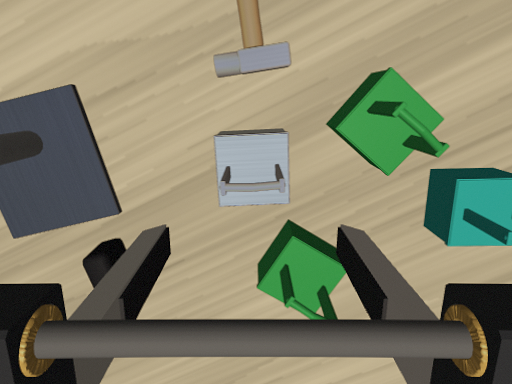

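The bar shows from (221,187) to (285,184), almost along the jaws, so the tin is where I expected. I'll refine it.

```bash
python3 - <<'E'
from h import *
st=bot.read_state()
a,b=onz("wrist",(221,187),.133,st),onz("wrist",(285,184),.133,st);m=onz("wrist",(253.3,184.5),.138,st)
d=a-b;th=np.arctan2(d[1],d[0]);print(a,b,m,np.degrees(th),np.linalg.norm(d))
P=[onz("wrist",u,.065,st) for u in((215,135),(288,130),(289,203.5),(218,206))];print(np.mean(P,0),[np.degrees(np.arctan2(*(P[i]-P[j])[1::-1])) for i,j in((0,1),(3,2))])
togo(m[:2],.121,th-np.pi/2,st)
E
```

```text
[ 0.48769492 -0.19543199  0.133     ] [ 0.46335505 -0.25056392  0.133     ] [ 0.47739969 -0.22429127  0.138     ] 66.17930454581057 0.060265734789096165
[ 0.47652765 -0.22285465  0.065     ] [np.float64(67.27932384886479), np.float64(65.52512559696501)]
tool shift (at final yaw) [0.0006 0.0004 0.1555] rot z -0.049
```

{"method": "jog_arm", "body": {
  "dp": [
    [0,0,0.02],
    [-0.001,0.001,0.02],
    [0,0,0.025],
    [0,0,0.025],
    [0,0,0.025],
    [0,0,0.025],
    [0,0,0.015],
    [0,0,0.01],
    [0,0,0],
    [0,0,0],
    [0,0,0],
    [0,0,0],
    [0,0,0],
    [0,0,0],
    [0,0,0]
  ],
  "delta_rot": [
    [0,0,-0.049],
    [0,0,0],
    [0,0,0],
    [0,0,0],
    [0,0,0],
    [0,0,0],
    [0,0,0],
    [0,0,0],
    [0,0,0],
    [0,0,0],
    [0,0,0],
    [0,0,0],
    [0,0,0],
    [0,0,0],
    [0,0,0]
  ],
  "jaw": [0.094,0.094,0.094,0.094,0.094,0.094,0.094,0.094,0.094,0.05,0.05,0.05,0.05,0.05,0.05],
  "newtons": 30
}}

```text
clock: 4.55
tcp_pos: [0.4766, -0.2234, 0.1119]
ee_rot: [-3.141, -0.001, -0.415]
force: [3.1, 4.7, 5.2]
gripper_width: 0.061
```

{"method": "jog_arm", "body": {
  "dp": [
    [0,0,-0.005],
    [0,0,-0.01],
    [0,0,-0.01],
    [0,0,-0.005],
    [0,0,0],
    [0,0,0],
    [0,0,0],
    [0,0,0],
    [0,0,0]
  ],
  "delta_rot": [
    [0,0,0],
    [0,0,0],
    [0,0,0],
    [0,0,0],
    [0,0,0],
    [0,0,0],
    [0,0,0],
    [0,0,0],
    [0,0,0]
  ],
  "jaw": [0.05,0.05,0.05,0.05,0.05,0.05,0.05,0.05,0.05]
}}

```text
clock: 5.45
tcp_pos: [0.4759, -0.2236, 0.1412]
ee_rot: [3.142, 0.0, -0.415]
force: [-0.2, -0.5, -5.8]
gripper_width: 0.0613
```

```bash
python3 - <<'E'
from h import *
F=[]
for i in range(6):
    vision.get_image("side");F.append(bot.read_state()["force"])
cv2.imwrite("pics/s1.png",vision.get_image("side"))
print(np.round(F,2),np.mean(F,0),bot.read_state()["tcp_pos"],bot.read_state()["wrist_torque"])
E
```

```text
[[ 0.26 -1.05 -6.12]
 [-0.04  0.48 -6.32]
 [ 0.34  0.22 -6.52]
 [-0.48 -0.17 -6.02]
 [-0.48 -0.82 -5.51]
 [ 0.28 -0.55 -5.79]] [-0.01867973 -0.31602158 -6.04727513] [ 0.47596719 -0.22369122  0.14148007] [ 0.01962875 -0.01131468 -0.00023261]
```

A steady 6.0 N is about 0.61 kg. The light tin can be at most 3.5 N, so this is the heavy one. I'll carry it to a point in front of the hook tip.

{"method": "jog_arm", "body": {
  "dp": [
    [0,0,-0.02],
    [0,0,-0.03],
    [0,0,-0.03],
    [0,0,-0.025],
    [-0.006,-0.02,0],
    [-0.007,-0.022,0],
    [-0.007,-0.022,0],
    [-0.007,-0.022,0],
    [-0.007,-0.022,0],
    [-0.007,-0.022,0],
    [-0.007,-0.022,0],
    [-0.007,-0.022,0],
    [-0.007,-0.022,0],
    [-0.007,-0.022,0],
    [-0.006,-0.022,0],
    [-0.005,-0.015,0],
    [-0.004,-0.0145,0],
    [0,0,0],
    [0,0,0],
    [0,0,0]
  ],
  "delta_rot": [
    [0,0,0],
    [0,0,-0.094],
    [0,0,-0.094],
    [0,0,0],
    [0,0,0],
    [0,0,0],
    [0,0,0],
    [0,0,0],
    [0,0,0],
    [0,0,0],
    [0,0,0],
    [0,0,0],
    [0,0,0],
    [0,0,0],
    [0,0,0],
    [0,0,0],
    [0,0,0],
    [0,0,0],
    [0,0,0],
    [0,0,0]
  ],
  "jaw": [0.05,0.05,0.05,0.05,0.05,0.05,0.05,0.05,0.05,0.05,0.05,0.05,0.05,0.05,0.05,0.05,0.05,0.05,0.05,0.05]
}}

```text
clock: 7.8
tcp_pos: [0.4548, 0.0571, 0.2465]
ee_rot: [3.141, 0.0, -0.228]
force: [0.1, -1.0, -6.3]
gripper_width: 0.06
```

```bash
python3 - <<'E'
from h import *
st=bot.read_state();print(st["clock"],st["tcp_pos"],st["ee_rot"],st["force"])
w=vision.get_image("wrist");s=vision.get_image("scene");d=vision.get_image("side")
for n,i in(("w",w),("s",s),("d",d)): cv2.imwrite(f"pics/{n}2.png",i)
c=lambda im,x,y,w,h,W,H: cv2.resize(im[y:y+h,x:x+w],(W,H),interpolation=cv2.INTER_CUBIC)
cv2.imwrite("pics/c2.png",np.vstack([c(w,0,0,512,192,800,300),np.hstack([c(s,220,170,100,75,400,300),c(d,170,130,120,90,400,300)])]))
E
```

```text
7.8 [0.45484846 0.05714321 0.24646304] [ 3.14140973e+00  4.03408480e-05 -2.28023508e-01] [ 0.08651565 -0.95548311 -6.32403825]
```

View pics/c2.png

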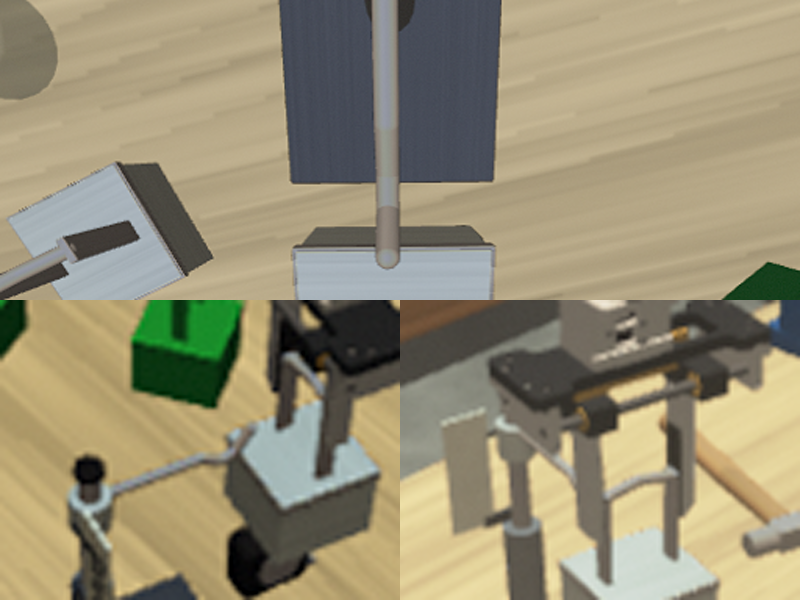

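The hook tip is at wrist pixel (248,166) and runs straight up the picture, square to the bar. It sits slightly left of the tin's centre column at 253. Next I compute the remaining advance.

```bash
python3 - <<'E'
from h import *
st=bot.read_state()
for u,z in(((247.7,165),.250),((247.7,140),.232),((246.7,3),.242)):
    p=onz("wrist",u,z,st);d=p-st["tcp_pos"];c,s=np.cos(st["ee_rot"][2]),np.sin(st["ee_rot"][2])
    print(p,"tool",[d[0]*c+d[1]*s,d[0]*s-d[1]*c])
E
```

```text
[0.50101243 0.04885701 0.25      ] tool [np.float64(0.04683748693901274), np.float64(-0.0022126798868525657)]
[0.51078146 0.0468276  0.232     ] tool [np.float64(0.056812379777934935), np.float64(-0.00244493180223254)]
[0.57183238 0.03269423 0.242     ] tool [np.float64(0.11947788567287357), np.float64(-0.002483233120090182)]
```

{"method": "jog_arm", "body": {
  "dp": [
    [0.004,-0.001,0],
    [0.007,-0.0013,0],
    [0.008,0,0],
    [0.008,0,0],
    [0.008,0,0],
    [0.008,0,0],
    [0.008,0,0],
    [0.008,0,0],
    [0.007,0,0],
    [0.004,0,0],
    [0,0,0.003],
    [0,0,0.004],
    [0,0,0.005],
    [0,0,0.005],
    [0,0,0.005],
    [0,0,0.003],
    [0,0,0],
    [0,0,0]
  ],
  "delta_rot": [
    [0,0,0],
    [0,0,0],
    [0,0,0],
    [0,0,0],
    [0,0,0],
    [0,0,0],
    [0,0,0],
    [0,0,0],
    [0,0,0],
    [0,0,0],
    [0,0,0],
    [0,0,0],
    [0,0,0],
    [0,0,0],
    [0,0,0],
    [0,0,0],
    [0,0,0],
    [0,0,0]
  ],
  "jaw": [0.05,0.05,0.05,0.05,0.05,0.05,0.05,0.05,0.05,0.05,0.05,0.05,0.05,0.05,0.05,0.05,0.05,0.05]
}}

```text
clock: 9.75
tcp_pos: [0.5236, 0.0443, 0.2215]
ee_rot: [-3.142, 0.0, -0.227]
force: [-0.3, 0.2, -6.2]
gripper_width: 0.0599
```

```bash
python3 - <<'E'
from h import *
st=bot.read_state();print(st["clock"],st["tcp_pos"],st["ee_rot"],st["force"],st["wrist_torque"])
s=vision.get_image("scene");d=vision.get_image("side")
c=lambda im,x,y,w,h,W,H: cv2.resize(im[y:y+h,x:x+w],(W,H),interpolation=cv2.INTER_CUBIC)
cv2.imwrite("pics/c3.png",np.hstack([c(s,220,160,100,112,400,448),c(d,170,120,100,112,400,448)]))
E
```

```text
9.75 [0.52360059 0.04432094 0.22153389] [-3.14150146e+00  5.54709592e-05 -2.27232850e-01] [-0.32295392  0.23567955 -6.17124354] [ 0.00841866  0.00554921 -0.03045343]
```

View pics/c3.png

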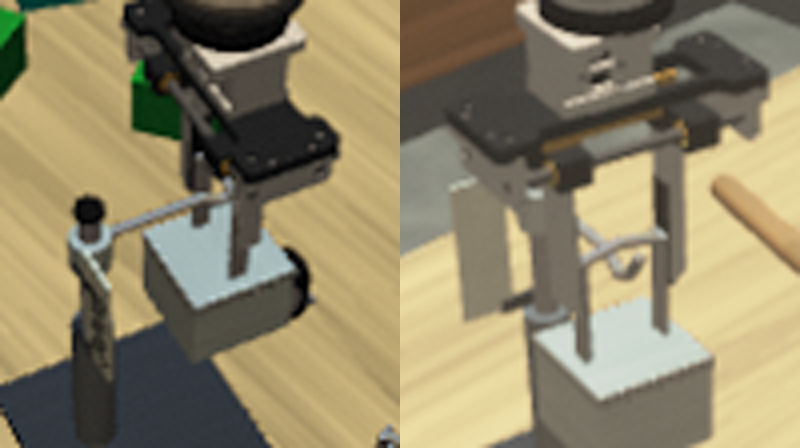

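In the side crop the hook passes through the window, with its tip in front at (630,268) and the bar above the seat. I lower it slowly and watch the force.

{"method": "jog_arm", "body": {
  "dp": [
    [0,0,0.003],
    [0,0,0.003],
    [0,0,0.003],
    [0,0,0.002],
    [0,0,0.002],
    [0,0,0.002],
    [0,0,0.002],
    [0,0,0.002],
    [0,0,0.002],
    [0,0,0.002],
    [0,0,0.002],
    [0,0,0.002],
    [0,0,0],
    [0,0,0]
  ],
  "delta_rot": [
    [0,0,0],
    [0,0,0],
    [0,0,0],
    [0,0,0],
    [0,0,0],
    [0,0,0],
    [0,0,0],
    [0,0,0],
    [0,0,0],
    [0,0,0],
    [0,0,0],
    [0,0,0],
    [0,0,0],
    [0,0,0]
  ],
  "jaw": [0.05,0.05,0.05,0.05,0.05,0.05,0.05,0.05,0.05,0.05,0.05,0.05,0.05,0.05]
}}

```text
clock: 11.25
tcp_pos: [0.5236, 0.0443, 0.1945]
ee_rot: [-3.141, -0.0, -0.227]
force: [0.2, -0.8, -3.4]
gripper_width: 0.0599
```

```bash
cat > f.py <<'E'
from h import *
F=[]
for i in range(5): vision.get_image("side");F.append(bot.read_state()["force"])
st=bot.read_state();print(st["clock"],np.mean(F,0),st["tcp_pos"],st["wrist_torque"],st["gripper_width"])
E
python3 f.py
```

```text
11.5 [ 0.25166747  0.19636072 -3.37657476] [0.52361422 0.0442796  0.194594  ] [ 0.02241623 -0.0073624  -0.0285843 ] 0.05977214181979808
```

{"method": "jog_arm", "body": {
  "dp": [
    [0,0,0.002],
    [0,0,0.002],
    [0,0,0.002],
    [0,0,0.002],
    [0,0,0.002],
    [0,0,0.002],
    [0,0,0.002],
    [0,0,0.002],
    [0,0,0.001],
    [0,0,0],
    [0,0,0]
  ],
  "delta_rot": [
    [0,0,0],
    [0,0,0],
    [0,0,0],
    [0,0,0],
    [0,0,0],
    [0,0,0],
    [0,0,0],
    [0,0,0],
    [0,0,0],
    [0,0,0],
    [0,0,0]
  ],
  "jaw": [0.05,0.05,0.05,0.05,0.05,0.05,0.05,0.05,0.05,0.05,0.05]
}}

```text
clock: 12.6
tcp_pos: [0.5237, 0.0443, 0.1776]
ee_rot: [-3.141, -0.0, -0.227]
force: [2.4, -0.5, 0.2]
gripper_width: 0.0597
```

```bash
python3 f.py
```

```text
12.85 [ 1.32333157 -0.23813711  0.0177012 ] [0.52364983 0.04431413 0.17758055] [-0.03889301 -0.33319645  0.02203383] 0.05996915116574012
```

```bash
python3 - <<'E'
from h import *
s=vision.get_image("scene");d=vision.get_image("side")
c=lambda im,x,y,w,h,W,H: cv2.resize(im[y:y+h,x:x+w],(W,H),interpolation=cv2.INTER_CUBIC)
cv2.imwrite("pics/c4.png",np.hstack([c(s,225,180,80,120,400,600),c(d,190,155,80,120,400,600)]))
for n in("scene","side"): print(n,spot(n,"tape"))
E
```

```text
scene [(0.67, array([0.4245, 0.0255, 0.062 ]), array([293., 227.]))]
side [(0.77, array([0.4258, 0.0269, 0.0459]), array([259., 260.]))]
```

View pics/c4.png

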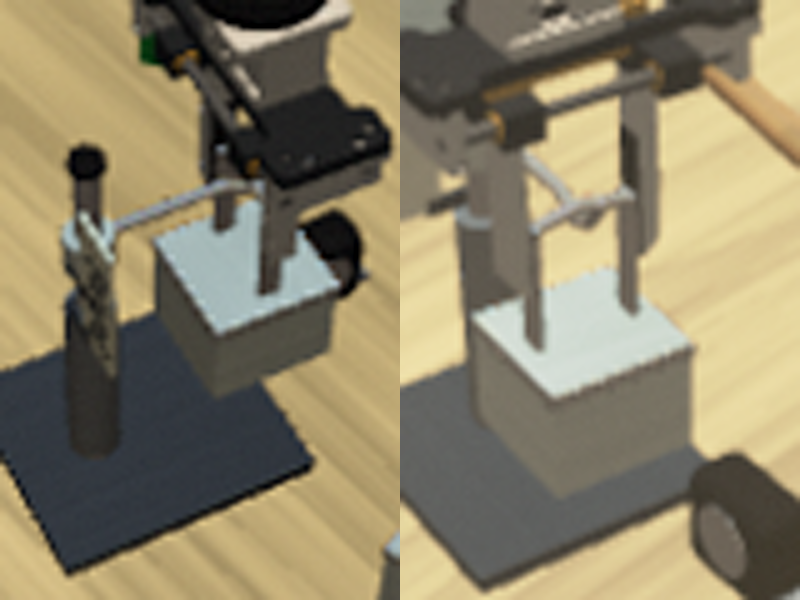

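The bar is on the hook, the spring carries the full load (Fz about 0), and nothing else touches. The small sideways force suggests the bar sits 1-2 mm on the tip side of the seat, so I nudge it inward.

{"method": "jog_arm", "body": {
  "dp": [
    [0.0005,0,0],
    [0.001,0,0],
    [0,0,0],
    [0,0,0]
  ],
  "delta_rot": [
    [0,0,0],
    [0,0,0],
    [0,0,0],
    [0,0,0]
  ],
  "jaw": [0.05,0.05,0.05,0.05]
}}

```text
clock: 13.45
tcp_pos: [0.5249, 0.044, 0.1774]
ee_rot: [3.142, 0.0, -0.227]
force: [-0.4, -0.1, 0.6]
gripper_width: 0.0602
```

```bash
python3 f.py
```

```text
13.7 [-0.64557885 -0.25399058 -0.56456591] [0.52496118 0.04393194 0.17750212] [0.03141096 0.06752339 0.00155486] 0.05969710573355186
```

{"method": "jog_arm", "body": {
  "dp": [
    [0,0,0],
    [0,0,0],
    [0,0,0]
  ],
  "delta_rot": [
    [0,0,0],
    [0,0,0],
    [0,0,0]
  ],
  "jaw": [0.05,0.05,0.05],
  "newtons": 5
}}

```text
clock: 14.0
tcp_pos: [0.525, 0.0439, 0.1775]
ee_rot: [3.142, 0.0, -0.227]
force: [-0.2, -0.9, -0.6]
gripper_width: 0.0612
```

{"method": "jog_arm", "body": {
  "dp": [
    [0,0,0],
    [0,0,0],
    [0,0,0],
    [0,0,0],
    [0,0,0],
    [0,0,0],
    [0,0,0],
    [0,0,0],
    [0,0,0],
    [0,0,0],
    [0,0,0],
    [0,0,0],
    [0,0,0],
    [0,0,0],
    [0,0,0]
  ],
  "delta_rot": [
    [0,0,0],
    [0,0,0],
    [0,0,0],
    [0,0,0],
    [0,0,0],
    [0,0,0],
    [0,0,0],
    [0,0,0],
    [0,0,0],
    [0,0,0],
    [0,0,0],
    [0,0,0],
    [0,0,0],
    [0,0,0],
    [0,0,0]
  ],
  "jaw": [0.062,0.064,0.066,0.07,0.075,0.08,0.085,0.09,0.094,0.094,0.094,0.094,0.094,0.094,0.094]
}}

```text
clock: 15.5
tcp_pos: [0.525, 0.0439, 0.1775]
ee_rot: [-3.142, -0.0, -0.227]
force: [0.3, -0.2, -0.2]
gripper_width: 0.0941
```

```bash
python3 - <<'E'
from h import *
st=bot.read_state();print(st["clock"],st["force"],st["gripper_width"])
w=vision.get_image("wrist");s=vision.get_image("scene");d=vision.get_image("side")
c=lambda im,x,y,w,h,W,H: cv2.resize(im[y:y+h,x:x+w],(W,H),interpolation=cv2.INTER_CUBIC)
cv2.imwrite("pics/c5.png",np.hstack([c(w,128,100,240,284,300,355),c(s,225,180,80,114,250,355),c(d,190,155,80,114,250,355)]))
E
```

```text
15.5 [ 0.32597365 -0.17123727 -0.21186604] 0.09414964951767991
```

View pics/c5.png

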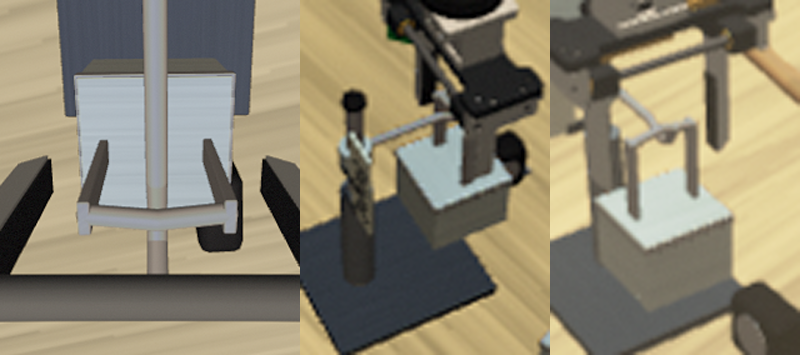

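The tin hangs on the hook with the bar centred on the hook rod, and both fingers are clear on either side. I retreat straight up.

{"method": "jog_arm", "body": {
  "dp": [
    [0,0,-0.005],
    [0,0,-0.01],
    [0,0,-0.01],
    [0,0,-0.015],
    [0,0,-0.02],
    [0,0,-0.02],
    [0,0,-0.02],
    [0,0,-0.02],
    [0,0,-0.02],
    [0,0,-0.01],
    [0,0,0],
    [0,0,0],
    [0,0,0],
    [0,0,0],
    [0,0,0]
  ],
  "delta_rot": [
    [0,0,0],
    [0,0,0],
    [0,0,0],
    [0,0,0],
    [0,0,0],
    [0,0,0],
    [0,0,0],
    [0,0,0],
    [0,0,0],
    [0,0,0],
    [0,0,0],
    [0,0,0],
    [0,0,0],
    [0,0,0],
    [0,0,0]
  ],
  "jaw": [0.094,0.094,0.094,0.094,0.094,0.094,0.094,0.094,0.094,0.094,0.094,0.094,0.094,0.094,0.094]
}}

```text
clock: 17.15
tcp_pos: [0.5249, 0.0439, 0.327]
ee_rot: [3.141, 0.001, -0.227]
force: [-0.4, 0.4, 0.1]
gripper_width: 0.094
```

```bash
python3 - <<'E'
from h import *
import time
st=bot.read_state();print(st["clock"],st["tcp_pos"],st["force"])
a=vision.get_image("side")
m=[]
for i in range(10):
    b=vision.get_image("side");m.append(np.abs(b.astype(int)-a)[155:285,190:280].mean().round(2))
print("image change over 0.5 s",m)
cv2.imwrite("pics/end.png",np.hstack([cv2.resize(vision.get_image(n),(400,300)) for n in("scene","side")]))
E
```

```text
17.15 [0.52486698 0.04390871 0.32697325] [-0.35062703  0.37289402  0.06339552]
image change over 0.5 s [np.float64(0.76), np.float64(0.75), np.float64(0.76), np.float64(0.75), np.float64(0.75), np.float64(0.76), np.float64(0.74), np.float64(0.76), np.float64(0.76), np.float64(0.77)]
```

View pics/end.png

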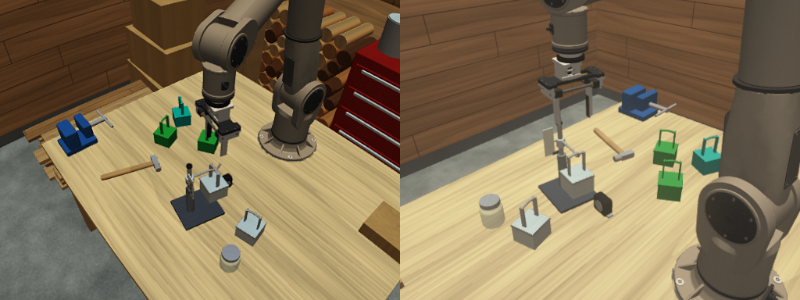

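The tin hangs still at scene (213,183): the picture changes only by constant noise. The other grey tin stands upright at (250,228), and the hammer, jar and tape are undisturbed.

```bash
python3 -c "
from station import ticket;print(ticket.finish_job())"
```

```text
the job is handed in; nothing more can be done
None
```

The heavier tin is hanging by its handle on the balance hook, and I handed the job in at about 18 s on the robot's clock.

- **Which tin:** I lifted only the grey tin by the hammer. It pulled a steady 6.0 N, about 0.61 kg, which is inside the heavy range and well above the light tin's 3.5 N limit. I did not weigh the other tin.
- **Hanging it:** I passed the hook tip through the handle window and lowered the tin at 20 to 30 mm/s until the vertical force was about zero. The hook took roughly 30 mm of dip, judged from force and height, which fits the heavy tin.
- **A correction on the way:** At full load a small sideways force of about 1.3 N appeared. I nudged the tin 1.5 mm inward, and the force fell to about -0.6 N sideways and -0.6 N vertical. I then eased the grip and let go.
- **Last checks:** After the gripper rose clear, pictures over 0.5 s showed only constant noise, so the tin was still. The other grey tin stood upright, and the hammer, jar and tape looked undisturbed in the final picture. No check failed.

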